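# Unstack the sample set and lay out the cupping station

## Task

Take the stack of sample things apart and set each on its own place: the brass weight in the middle of the scale's round pan, the small black jar in the round well of the dark wooden block, the square steel tin in the middle of the square metal tray, and the white tub in the middle of the round grey coaster. Keep all four upright the whole time, leave them standing released and at rest, and do not push or knock over the two empty tasting glasses.

Things in the scene. Friction and masses are not known exactly. Their poses are not given: they have to be found in the camera images.
- weight: brass calibration weight, top of the stack: a round body 26 mm in diameter and 27 mm high, then a narrow neck and an 18 mm wide knob, 37 mm high in all, about 130 g. Origin at the centre of its underside, z up.
- jar: small black lidded jar, a plain closed cylinder 37 mm in diameter and 44 mm high, about 70 g, second from the top: it stands on the tin's lid and carries the weight. Origin at the centre of its underside, z up.
- tin: closed square steel tin 46 x 46 mm and 42 mm high, about 150 g, third from the top: it stands on the tub and carries the jar. Origin at the centre of its underside; x and y square to its sides, z up.
- tub: small white lidded tub (the wider 92 mm ones at the table's far edge are not meant), a plain closed cylinder 66 mm in diameter and 40 mm high, about 220 g, bottom of the stack, standing on the table. The four merely rest on one another, each within some 3 mm of the centre of the one below. Origin at the centre of its underside, z up.
- scale: black digital scale, fixed to the table: a flat case 140 x 110 mm and 18 mm high with a round steel pan 84 mm in diameter, whose top is 23 mm above the table and does not sink. Origin on the table exactly below the pan's centre; the case reaches 95 mm to its -x (display side) and 45 mm to its +x, 55 mm to either y. Place of the brass weight.
- stand: dark wooden block 90 x 90 mm and 19 mm high, fixed, with one round well 57 mm in diameter and 7 mm deep in the middle of its top (cork-lined well floor 12 mm above the table). Origin at the centre of its underside. Place of the black jar.
- tray: low square bare aluminium tray, fixed, 86 x 86 mm outside, 76 mm inside, walls 5 mm thick with their rim 12 mm above the table, inner floor 5 mm above the table. Origin at the centre of its underside. Place of the square tin, which may stand at any yaw.
- coaster: flat round grey stone coaster, fixed, 100 mm in diameter, top 6 mm above the table. Origin at the centre of its underside. Place of the white tub.
- glass_a: an empty clear tasting glass standing open side up, tapering, rim 80 mm in diameter, 60 mm high, loose; one of the two that must be left alone. Origin at the centre of its underside, z up.
- glass_b: an empty clear tasting glass standing open side up, tapering, rim 80 mm in diameter, 60 mm high, loose; one of the two that must be left alone. Origin at the centre of its underside, z up.
Mind the look-alikes: they are no part of the job. What is shaped like the tub but turquoise is not meant.

How it is judged:
By the outcome, as a careful person would: the job done as asked, in the order asked, and still so for the second after the job is handed in, with the robot touching nothing.
It also fails if it takes over 115 s, if anything falls off the work surface, if the arm or the gripper's body presses on something with over 40 N, if the wrist force passes 120 N, or if a joint passes its speed limit or range.

## Robot

A 6-joint arm with a two-finger parallel gripper is mounted at the origin on the work surface. World frame = base frame: x ahead of the robot, y to its left, z up, the work surface at z = 0. Lengths are in m, angles in rad, forces in N, time in s.
With the tool pointing down it reaches from about 0.275 to 0.75 m from the base axis. Payload 10.2 kg.
Tool frame: the origin (TCP) lies between the finger pads; the fingertips stand bot.tip_extent ahead of it and the grasp point (between the pads) lies 11 mm behind it (bot.tip_extent is the distance from the TCP to the fingertips, in m); z points along the fingers, y is the line along which they close (so a half turn about z gives the same grasp; the last joint's range is limited). The gripper opens to 85 mm and grips with 20 to 120 N. Pads are 22 mm wide; open, the fingers measure 114 mm over their backs; the gripper's body (76 mm by 85 mm) begins 54 mm behind the grasp point. The pads swing forward as they close: fully open they stand 13 mm farther back than shut.
Start: joints at [-1.394, 0.313, 1.498, -0, 1.331, -0.223], TCP at [0.204, -0.484, 0.239] pointing down, gripper open.
Joint ranges: [-2.94, 2.94], [-0.97, 2.17], [0.19, 2.56], [-1.23, 4.37], [0.02, 3.11], [-2.88, 2.88]. Speed limits (rad/s): [2.39, 2.39, 3.01, 3.14, 3.14, 3.14].

## Interface

Orientations are given as a rotation vector (axis times angle).
In Python, from cell import bot, jaws, vision, ticket, masks_of, mark_of gives the robot as it stands. The module is installed in compiled form; this text tells all that it offers. Calls block until the motion is done:
- bot.goto(position, orientation): joint-space move of the TCP to a pose.
- bot.move_straight(position, rot=None, v=0.15, until_force=None): straight line of the TCP; rot=None keeps the orientation; v is the mean speed in m/s. With until_force (N) it stops when the force on the tool has changed by that much, and returns True; else False.
- bot.goto_joints(angles): joint-space move.
- jaws.let_go() and jaws.gripper_close(): open the fingers fully, or close them until they stop; the grip force is fixed at half the most.
- bot.sleep(seconds).
- bot.inverse_kinematics(position, orientation): joint angles nearest the present ones, or None.
- vision.get_image(name): name is "scene" or "top" or "wrist"; returns a dict with "pixels" (420x560x3 uint8, blue, green, red), "range_z" (420x560 float32, m along the optical axis (not along the pixel's ray), 0 where there is no reading), "camera_matrix" (3x3 intrinsics, pixels), "camera_from_world" (4x4, takes a point from world to camera coordinates). Camera axes: x right, y down, z forward; pixel columns grow to the right and rows downward; lengths in m; the calibration is good to about 2 mm. A picture is of the moment at which its call begins.
A pose or a line that the arm cannot do raises bot.Unreachable and nothing moves.
- ticket.hand_in(): hands the job in; it is judged then, once.
Trained networks look in a picture, given as the dict that the camera call returned (one of the last four; its "shot" number tells which), for a name from the list of things; names that differ only in an ending like _2 or _b are one class to them, and where a whole thing is asked for, a point or a joint stands for the part that bears it (a point fixed in the world has none). Each returns a list of dicts, best first, with "confidence" (0 to 1); they miss things now and then, are a little off and sometimes report something else, mostly with a low value. They report only what shows in the picture. A call takes as long as a camera call. They do not tell look-alikes from the thing itself.
- masks_of(picture, target): "pixels" (420x560 bool, what is visible of it) and "pixel" ([column, row] in pixels, amid what is visible of it).
- mark_of(picture, target): "pixel" ([column, row] in pixels: a listed point, or the origin of a listed thing).
Readings, each from a call of its own:
- bot.get_time_s(): time.
- bot.get_q(): joint angles.
- bot.get_qd(): joint speeds.
- bot.get_tau(): joint torques, N m.
- bot.get_tool_pos(): TCP position.
- bot.get_eef_rot(): TCP orientation.
- bot.get_wrist_force(): force on the tool from outside, world axes, zero at the start.
- bot.get_moment(): the same for the moment, N m.
- bot.get_opening(): finger opening in m.
- bot.get_grasp_force(): force on a finger pad.
Only numpy, scipy, OpenCV 4.12 (cv2) and the standard library are available. Lean on these libraries where they do the work, as an engineer would, in place of code of your own. Each camera call takes 0.05 s, during which the arm holds its last target. There are 200 camera calls.

## Working session

There is one attempt and no reset: what is moved stays moved. The work goes in short steps, each a Python script; the robot and the scene stay as the last script left them, time stands still between calls to the robot, and variables do not carry over. Pictures are saved under pics/ and viewed, at most 14 in all, crops included, and the job is handed in when it is done.

```bash
mkdir -p pics
cat > h.py <<'E'
import numpy as np, cv2
from cell import bot, jaws, vision, ticket, masks_of, mark_of
def world(p):
    K=p["camera_matrix"];T=np.linalg.inv(p["camera_from_world"]);d=p["range_z"]
    v,u=np.mgrid[0:420,0:560]
    c=np.stack([(u-K[0,2])/K[0,0]*d,(v-K[1,2])/K[1,1]*d,d],-1)
    w=c@T[:3,:3].T+T[:3,3]; w[d==0]=np.nan
    return w
E
python3 - <<'E'
from h import *
for c in("top","scene"):
    p=vision.get_image(c);cv2.imwrite(f"pics/{c}0.png",p["pixels"]);W=world(p)
    T=np.linalg.inv(p["camera_from_world"]);print(c,T[:3,3].round(3),T[:3,2].round(3))
    for n in["weight","jar","tin","tub","scale","stand","tray","coaster","glass_a"]:
        for m in masks_of(p,n):
            if m["confidence"]<.3: continue
            w=W[m["pixels"]];w=w[~np.isnan(w[:,0])]
            if len(w)<5: print(n,"nodepth",m["pixel"]);continue
            zt=np.percentile(w[:,2],95); t=w[w[:,2]>zt-.006]
            print(n,round(m["confidence"],2),m["pixel"],"med",np.median(w,0).round(3),"ztop",zt.round(3),"topbox",t.min(0).round(3),t.max(0).round(3))
print(bot.tip_extent,bot.get_eef_rot())
E
```

```text
top [0.434 0.01  0.987] [ 0.114  0.003 -0.993]
jar 0.57 [208.7, 187.4] med [0.59  0.182 0.12 ] ztop 0.128 topbox [0.582 0.176 0.122] [0.612 0.202 0.135]
tin 0.75 [211.9, 188.7] med [0.594 0.178 0.079] ztop 0.084 topbox [0.571 0.165 0.078] [0.631 0.199 0.125]
tub 0.81 [200.1, 148.0] med [0.704 0.208 0.039] ztop 0.042 topbox [0.675 0.179 0.036] [0.736 0.243 0.044]
tub 0.79 [170.5, 225.2] med [0.513 0.28  0.039] ztop 0.042 topbox [0.482 0.251 0.036] [0.545 0.315 0.045]
tub 0.48 [215.2, 200.1] med [0.58  0.176 0.038] ztop 0.042 topbox [0.567 0.161 0.036] [0.626 0.221 0.045]
scale 0.68 [172.4, 291.0] med [0.354 0.284 0.019] ztop 0.025 topbox [0.276 0.214 0.019] [0.432 0.352 0.029]
stand 0.69 [359.7, 189.3] med [ 0.593 -0.176  0.017] ztop 0.021 topbox [ 0.542 -0.228  0.015] [ 0.644 -0.126  0.024]
tray 0.66 [406.1, 284.4] med [ 0.357 -0.294  0.005] ztop 0.013 topbox [ 0.312 -0.339  0.007] [ 0.403 -0.247  0.017]
coaster 0.65 [279.4, 246.8] med [0.447 0.017 0.006] ztop 0.009 topbox [ 0.4   -0.031  0.003] [0.495 0.064 0.012]
coaster 0.47 [447.5, 206.0] med [ 0.549 -0.398  0.027] ztop 0.06 topb
[... 1229 characters left out ...]
71  0.015] ztop 0.019 topbox [ 0.544 -0.225  0.013] [ 0.648 -0.123  0.021]
tray 0.67 [235.3, 174.0] med [ 0.362 -0.291  0.004] ztop 0.011 topbox [ 0.316 -0.336  0.005] [ 0.406 -0.242  0.014]
coaster 0.8 [289.7, 224.4] med [0.452 0.023 0.004] ztop 0.007 topbox [ 0.398 -0.03   0.001] [0.5   0.068 0.009]
glass_a 0.96 [235.2, 257.2] med [0.673 0.003 0.036] ztop 0.058 topbox [ 0.634 -0.032  0.052] [0.714 0.047 0.061]
glass_a 0.65 [170.7, 181.3] med [ 0.552 -0.378  0.036] ztop 0.058 topbox [ 0.508 -0.423  0.052] [ 0.587 -0.343  0.06 ]
glass_a 0.55 [307.6, 271.7] med [0.617 0.206 0.067] ztop 0.081 topbox [0.59  0.165 0.075] [0.634 0.224 0.084]
0.008 [ 3.07901913e+00  6.23885660e-01 -1.39478568e-06]
```

View pics/top0.png

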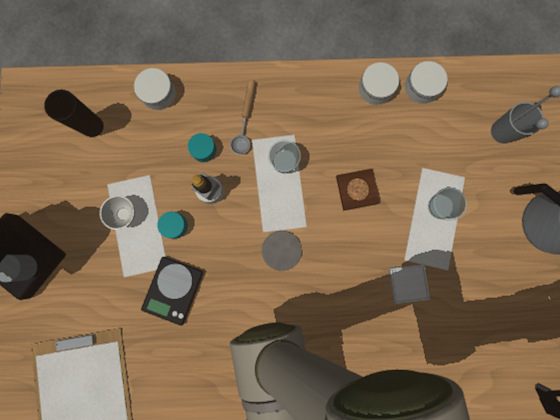

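View pics/scene0.png

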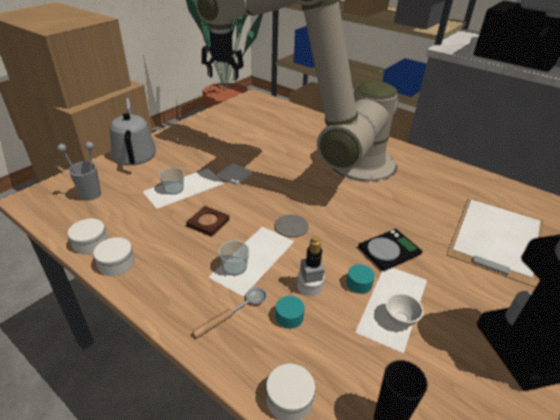

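The top view shows the stack at about (205,187), with turquoise look-alikes at (202,147) and (172,225). The scale is at (173,290), stand (358,189), tray (409,284), coaster (281,250), and the glasses at (285,157) and (446,204). The scene view agrees, with the stack at (313,268). Next I'll check the finger geometry and look from close by.

```bash
cat >> h.py <<'E'
from scipy.spatial.transform import Rotation as Ro
def down(yaw): return (Ro.from_euler("z",yaw)*Ro.from_euler("x",np.pi)).as_rotvec()
# tool y in world = (sin yaw, -cos yaw)
def tips():
    p=vision.get_image("scene");W=world(p);t=bot.get_tool_pos()
    m=(np.abs(W[...,:2]-t[:2]).max(-1)<.08)&(W[...,2]>t[2]-.06)
    return np.nanpercentile(W[...,2][m],[0.5,1,3])-t[2]
E
python3 - <<'E'
from h import *
print(bot.tip_extent,bot.get_opening(),tips())
jaws.gripper_close();print(bot.tip_extent,bot.get_opening(),tips());jaws.let_go()
yaw=0
for z in(.38,.34,.3):
    try: bot.goto([.55,.17,z],down(yaw));break
    except bot.Unreachable: print("unr",z)
p=vision.get_image("wrist");cv2.imwrite("pics/w1.png",p["pixels"])
T=np.linalg.inv(p["camera_from_world"]);print(T[:3,3],T[:3,2],bot.get_tool_pos(),bot.get_q(),bot.get_time_s())
W=world(p)
# heights around stack
for lo,hi in((.036,.044),(.078,.086),(.121,.13),(.155,.168)):
    m=(W[...,2]>lo)&(W[...,2]<hi)&(np.abs(W[...,0]-.6)<.045)&(np.abs(W[...,1]-.19)<.045)
    w=W[m]; print(lo,m.sum(), w[:,:2].min(0).round(4) if len(w) else "",w[:,:2].max(0).round(4) if len(w) else "", np.median(w[:,2]) if len(w) else "")
E
```

```text
0.008 0.0855984131691252 [0.0089299  0.01355819 0.02528795]
0.008 0.0002686565239774574 [-0.00249681  0.00255611  0.01839255]
[0.629389   0.16853676 0.51389419] [-3.04565068e-01 -3.50530897e-04 -9.52491468e-01] [0.55018389 0.16938213 0.37984458] [ 9.52557529e-02  3.85197785e-01  1.03994600e+00 -6.00953469e-05
  1.71671111e+00  1.66693645e+00] 5.3583
0.036 478 [0.5708 0.1599] [0.6356 0.2242] 0.03957562602360992
0.078 568 [0.5746 0.1631] [0.634  0.2234] 0.08134013480125318
0.121 373 [0.5845 0.1755] [0.6203 0.2113] 0.12551737441838945
0.155 266 [0.592 0.184] [0.6106 0.2019] 0.16190748396134572
```

View pics/w1.png

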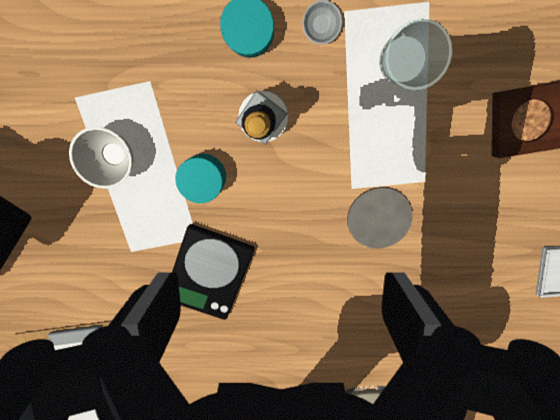

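The close view shows the stack at (260,115), with the tin turned about 45°. It also shows the pan at (211,263), the coaster at (380,217) and the well at (533,119). The heights 40/82/126/163 mm match the given sizes. Now I'll measure the targets and pick up the weight.

```bash
cat >> h.py <<'E'
def plane(p,px,z):
    K=p["camera_matrix"];T=np.linalg.inv(p["camera_from_world"]);px=np.atleast_2d(px).astype(float)
    d=np.c_[px,np.ones(len(px))]@np.linalg.inv(K).T@T[:3,:3].T
    return (T[:3,3]+d*((z-T[2,3])/d[:,2])[:,None])[:,:2]
def hull(p,mask,z):
    c=max(cv2.findContours(mask.astype(np.uint8),cv2.RETR_EXTERNAL,cv2.CHAIN_APPROX_NONE)[0],key=cv2.contourArea)
    return plane(p,c[:,0],z).astype(np.float32)*1000
def best(p,n): return masks_of(p,n)[0]["pixels"]
def pick(xy,yaw,z,zc):
    bot.move_straight([*xy,zc],down(yaw),v=.3)
    bot.move_straight([*xy,z],v=.12); jaws.gripper_close(); bot.sleep(.2)
    print("grip",bot.get_opening(),bot.get_grasp_force(),bot.get_tool_pos(),bot.get_time_s())
    bot.move_straight([*xy,zc],v=.12)
def place(xy,z,zc):
    bot.move_straight([*xy,zc],v=.3)
    bot.move_straight([*xy,z+.02],v=.15)
    print("touch",bot.move_straight([*xy,z-.003],v=.02,until_force=3),bot.get_tool_pos()[2]-z)
    jaws.let_go(); bot.sleep(.2); bot.move_straight([*xy,zc],v=.2)
    print("held?",bot.get_opening(),bot.get_time_s())
E
python3 - <<'E'
from h import *
for cam in("wrist","top","scene"):
    p=vision.get_image(cam);g=cv2.cvtColor(p["pixels"],cv2.COLOR_BGR2HSV)
    try:
        s=best(p,"scale"); hs=hull(p,s,.018);print(cam,"scale case",cv2.minAreaRect(hs))
        b=(s&(g[...,2]>100)&(g[...,1]<60)).astype(np.uint8);b=cv2.morphologyEx(b,cv2.MORPH_OPEN,np.ones((5,5)))
        print(" pan",cv2.fitEllipse(hull(p,b,.023)))
    except Exception as e: print(cam,"scale",e)
    for n,z in(("coaster",.006),("stand",.019),("tray",.012)):
        try:
            h=hull(p,best(p,n),z); print(" ",n,(cv2.fitEllipse if n=="coaster" else cv2.minAreaRect)(h))
        except Exception as e: print(cam,n,e)
    W=world(p);m=(W[...,2]>.077)&(W[...,2]<.087)&(np.hypot(W[...,0]-.603,W[...,1]-.193)<.04)
    print(" tin",cv2.minAreaRect(W[m][:,:2].astype(np.float32)*1000))
E
```

```text
wrist scale case ((361.41998291015625, 283.948486328125), (111.03278350830078, 145.58201599121094), 68.39309692382812)
 pan ((382.266357421875, 276.31353759765625), (81.5295181274414, 82.68058013916016), 83.3334732055664)
  coaster ((449.5328063964844, 17.198360443115234), (97.95274353027344, 98.91360473632812), 121.21426391601562)
  stand ((596.1454467773438, -169.3460693359375), (93.96820068359375, 95.65760040283203), 8.3840970993042)
  tray ((359.02655029296875, -257.9561462402344), (94.96951293945312, 36.56623458862305), 13.534138679504395)
 tin ((603.969970703125, 192.84109497070312), (45.908226013183594, 46.04344940185547), 54.11318588256836)
top scale case ((370.83319091796875, 240.25213623046875), (41.85327911376953, 80.39244842529297), 65.56092834472656)
 pan ((380.7200012207031, 244.86830139160156), (15.206114768981934, 32.915767669677734), 94.11300659179688)
  coaster ((445.8581848144531, 17.546110153198242), (97.24620056152344, 99.35649871826172), 98.6137924194336)
  stand ((592.650390625, -174.6581268310547), (91.1023941040039, 90.89469146728516), 9.31505298614502)
  tra
[... 163 characters left out ...]
14331055, 56.1373176574707), 6.2777791023254395)
scene scale case ((366.5489501953125, 291.2191162109375), (115.6857681274414, 148.7110595703125), 68.21448516845703)
 pan ((380.6823425292969, 279.4418029785156), (79.98429107666016, 82.71687316894531), 114.8677978515625)
  coaster ((452.3972473144531, 21.458683013916016), (92.81672668457031, 99.66436767578125), 127.7196273803711)
  stand ((602.61669921875, -166.28753662109375), (105.44317626953125, 102.70599365234375), 8.614738464355469)
  tray ((367.1231689453125, -285.52392578125), (101.543701171875, 97.095947265625), 5.029208183288574)
 tin ((604.048095703125, 196.27496337890625), (45.150177001953125, 45.56474304199219), 53.05412673950195)
```

```bash
python3 - <<'E'
s=open("h.py").read()
s=s.replace('''    jaws.let_go(); bot''','''    if bot.get_tool_pos()[2]>z+.004: raise SystemExit("early touch")
    jaws.let_go(); bot''');open("h.py","w").write(s)
E
python3 - <<'E'
from h import *
y=np.radians(54)
pick([.6013,.193],y,.126+.011,.23)
p=vision.get_image("scene");cv2.imwrite("pics/s2.png",cv2.resize(p["pixels"][60:340,180:460],None,fx=2,fy=2))
print(bot.get_opening())
place([.382,.277],.023+.011,.23)
E
```

```text
grip 0.023638948355567735 59.28034423064673 [0.60145544 0.19302151 0.13731191] 8.9167
0.024072937185321854
touch True 0.00026331999757471525
held? 0.08512993609510862 15.0167
```

View pics/s2.png

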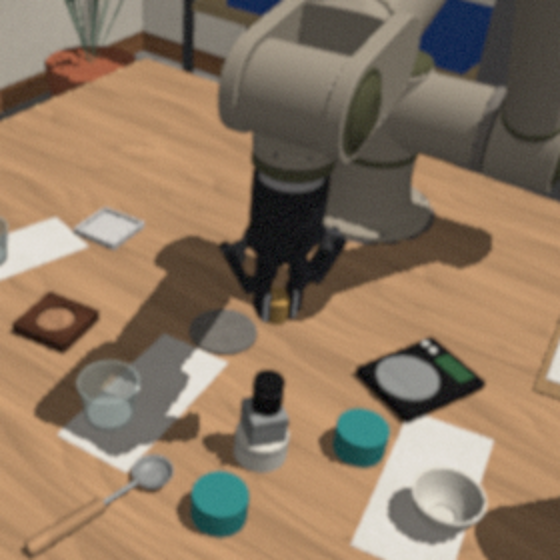

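The brass weight was lifted upright at crop (278,308) and the stack stayed intact at (262,430). The jar is next.

Run:
```python
from h import *
y=np.radians(54)
p=vision.get_image("wrist");cv2.imwrite("pics/w3.png",p["pixels"]);W=world(p)
m=(W[...,2]>.05)&(W[...,2]<.065)&(np.hypot(W[...,0]-.382,W[...,1]-.277)<.03);print("knob",m.sum(),np.median(W[m],0))
bot.move_straight([.52,.17,.25],down(y),v=.3)
p=vision.get_image("wrist");W=world(p)
m=(W[...,2]>.121)&(W[...,2]<.132)&(np.hypot(W[...,0]-.602,W[...,1]-.193)<.04)
c,s,a=cv2.minAreaRect(W[m][:,:2].astype(np.float32)*1000);print("jar",m.sum(),c,s)
if m.sum()<100 or abs(c[0]-602.4)>4 or abs(c[1]-193.4)>4: c=(602.4,193.4)
pick([c[0]/1e3,c[1]/1e3],y,.082+.018,.23)
bot.move_straight([.53,-.1,.23],v=.3)
p=vision.get_image("wrist");cv2.imwrite("pics/w4.png",p["pixels"])
h=hull(p,best(p,"stand"),.019);print("stand",cv2.minAreaRect(h),bot.get_opening())
```

```text
knob 475 [0.38356112 0.27756954 0.05820498]
jar 2141 (601.9025268554688, 193.22445678710938) (36.3116340637207, 36.11427307128906)
grip 0.03590682158592096 59.81638848781586 [0.60213156 0.19328121 0.10039314] 18.2417
stand ((596.359375, -175.77139282226562), (89.85926055908203, 94.87891387939453), 9.661134719848633) 0.035598438615484965
```

View pics/w3.png

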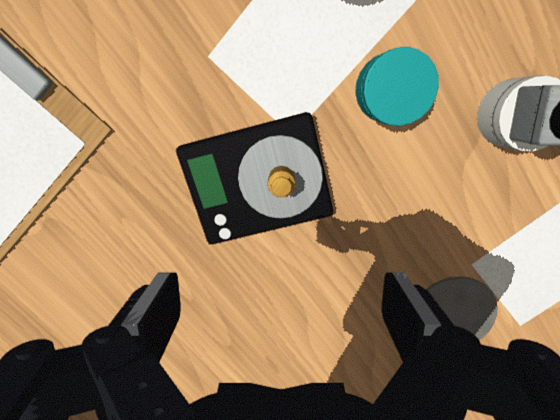

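View pics/w4.png

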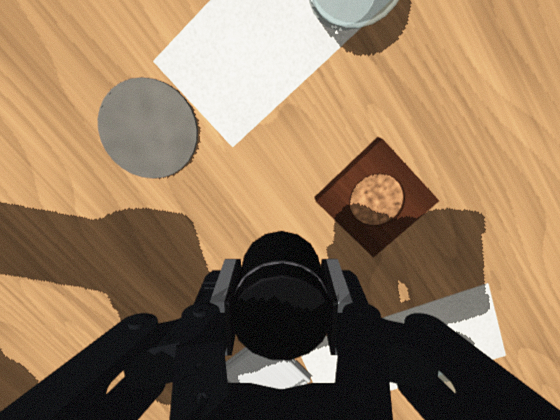

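The weight stands upright in the middle of the pan at (280,182). The jar is held, and the well is at (377,200). I'll refine the well from the cork, then place the jar.

Run:
```python
from h import *
p=vision.get_image("wrist");g=p["pixels"];W=world(p)
m=(g[...,2]>75)&best(p,"stand");m=cv2.morphologyEx(m.astype(np.uint8),cv2.MORPH_CLOSE,np.ones((5,5)));m=cv2.morphologyEx(m,cv2.MORPH_OPEN,np.ones((5,5)))
h=hull(p,m,.012);c,s,a=cv2.fitEllipse(h);print("cork",c,s)
st=best(p,"stand");w=W[st&(np.abs(W[...,2]-.019)<.003)];print("top",cv2.minAreaRect(w[:,:2].astype(np.float32)*1000))
c2=cv2.minAreaRect(w[:,:2].astype(np.float32)*1000)[0]
xy=np.array(c2)/1e3
assert np.hypot(*(xy-[.595,-.174]))<.005
place(xy,.012+.018,.23)
p=vision.get_image("wrist");W=world(p)
m=(W[...,2]>.05)&(W[...,2]<.062)&(np.hypot(W[...,0]-xy[0],W[...,1]-xy[1])<.03)
print("jar",m.sum(),cv2.minAreaRect(W[m][:,:2].astype(np.float32)*1000))
st=best(p,"stand");w=W[st&(np.abs(W[...,2]-.019)<.003)];print("top",cv2.minAreaRect(w[:,:2].astype(np.float32)*1000))
cv2.imwrite("pics/w5.png",p["pixels"])
bot.move_straight([.52,.17,.23],v=.3)
p=vision.get_image("wrist");W=world(p)
m=(W[...,2]>.077)&(W[...,2]<.087)&(np.hypot(W[...,0]-.604,W[...,1]-.193)<.045)
print("tin",m.sum(),cv2.minAreaRect(W[m][:,:2].astype(np.float32)*1000),bot.get_time_s())
```

```text
cork (605.12255859375, -169.0072479248047) (81.8961181640625, 115.56588745117188)
top ((596.7891845703125, -178.4278564453125), (90.04905700683594, 90.99935150146484), 9.462764739990234)
touch True 0.0004226987928181991
held? 0.08536374387984977 25.5167
jar 1263 ((597.8004150390625, -178.91232299804688), (36.06096649169922, 35.432594299316406), 54.469390869140625)
top ((596.7816772460938, -178.57192993164062), (90.28048706054688, 90.42893981933594), 9.518988609313965)
tin 3566 ((604.1679077148438, 192.51942443847656), (45.35203170776367, 46.324337005615234), 53.79834747314453) 27.0083
```

View pics/w5.png

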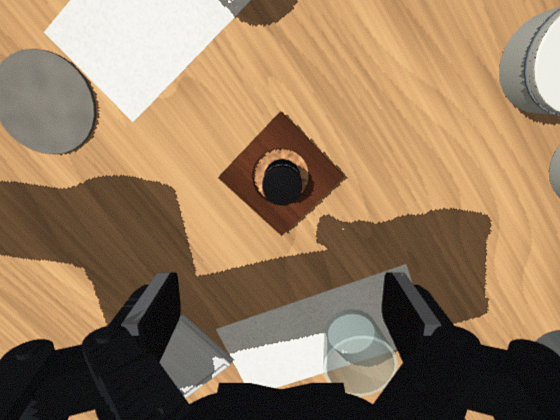

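The jar stands upright in the well at (282,178). The tin is next.

Run:
```python
from h import *
y=np.radians(54)
pick([.6042,.1925],y,.040+.018,.2)
bot.move_straight([.359,-.292,.22],v=.3)
p=vision.get_image("wrist");cv2.imwrite("pics/w6.png",p["pixels"]);W=world(p);st=best(p,"tray")
w=W[st&(W[...,2]>.001)&(W[...,2]<.018)]
c,s,a=cv2.minAreaRect(w[:,:2].astype(np.float32)*1000);print("tray",c,s,a,"hull",cv2.minAreaRect(hull(p,st,.012)))
xy=np.array(c)/1e3
if np.hypot(*(xy-[.359,-.292]))>.006 or max(s)>93: raise SystemExit("check")
place(xy,.005+.018,.2)
p=vision.get_image("wrist");cv2.imwrite("pics/w7.png",p["pixels"]);W=world(p)
m=(W[...,2]>.042)&(W[...,2]<.053)&(np.hypot(W[...,0]-xy[0],W[...,1]-xy[1])<.04)
print("tin",m.sum(),cv2.minAreaRect(W[m][:,:2].astype(np.float32)*1000))
```

```text
grip 0.04479551713473393 62.38113284111023 [0.60448953 0.19254295 0.05849266] 29.45
tray (360.6487121582031, -295.38726806640625) (85.93998718261719, 85.6665267944336) 5.37066650390625 hull ((361.0557556152344, -294.849853515625), (85.83944702148438, 85.81298065185547), 5.514489650726318)
touch True 0.00047409794837113134
held? 0.08540854474417635 36.9083
tin 2781 ((361.8966064453125, -295.595947265625), (45.20610809326172, 45.94939041137695), 54.34242248535156)
```

View pics/w6.png

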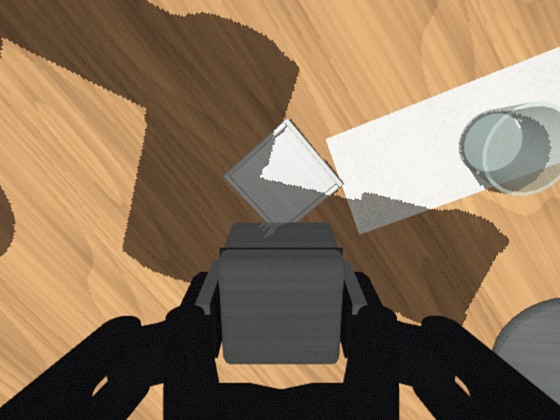

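The tin was held squarely above the tray, which is at (284,175), and the depth check puts it centred there now. The tub is next.

Run:
```python
from h import *
y=np.radians(-18)
bot.goto([.58,.18,.23],down(y))
p=vision.get_image("wrist");cv2.imwrite("pics/w8.png",p["pixels"]);W=world(p)
m=(W[...,2]>.034)&(W[...,2]<.046)&(np.hypot(W[...,0]-.603,W[...,1]-.192)<.05)
c,s,a=cv2.minAreaRect(W[m][:,:2].astype(np.float32)*1000);print("tub",m.sum(),c,s)
if max(np.abs(np.array(s)-66))>4 : raise SystemExit("check")
xy=np.array(c)/1e3
pick(xy,y,.013,.18)
bot.move_straight([.449,.0175,.18],v=.25)
p=vision.get_image("wrist");cv2.imwrite("pics/w9.png",p["pixels"]);st=best(p,"coaster")
print("coaster",cv2.minAreaRect(hull(p,st,.006)),cv2.fitEllipse(hull(p,st,.006)),bot.get_opening(),bot.get_time_s())
```

```text
tub 3776 (603.4234008789062, 192.12460327148438) (64.77118682861328, 65.10285186767578)
grip 0.06472697289125955 66.6560447216034 [0.60396222 0.19227082 0.01396354] 41.4
coaster ((459.42529296875, 12.92520523071289), (98.35881805419922, 78.24951934814453), 71.24612426757812) ((457.8518981933594, 13.550664901733398), (78.50312805175781, 103.83592224121094), 161.69248962402344) 0.06498118662729367 44.125
```

View pics/w9.png

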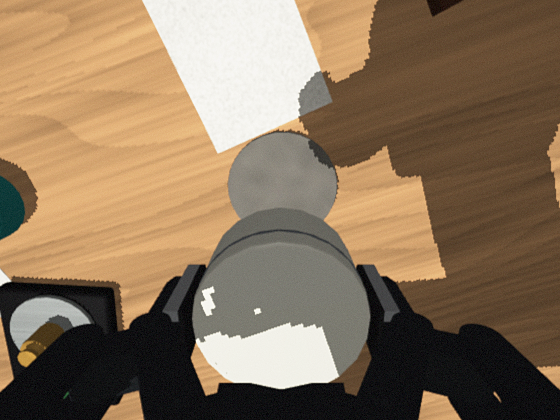

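The tub is held and partly hides the coaster at (283,180). I'll fit a circle of known radius to the visible arc, then place the tub.

Run:
```python
from h import *
from scipy.optimize import least_squares
p=vision.get_image("wrist");st=best(p,"coaster");st=st.copy();
c=max(cv2.findContours(st.astype(np.uint8),cv2.RETR_EXTERNAL,cv2.CHAIN_APPROX_NONE)[0],key=cv2.contourArea)[:,0]
P=plane(p,c[c[:,1]<195],.006)
r=least_squares(lambda q:np.hypot(P[:,0]-q[0],P[:,1]-q[1])-.05,[.449,.0175],loss="soft_l1",f_scale=.001)
print(r.x,np.abs(r.fun).max()); xy=r.x
assert np.hypot(*(xy-[.449,.0175]))<.005
place(xy,.006+.0135,.23)
p=vision.get_image("wrist");cv2.imwrite("pics/w10.png",p["pixels"]);W=world(p)
m=(W[...,2]>.041)&(W[...,2]<.052)&(np.hypot(W[...,0]-xy[0],W[...,1]-xy[1])<.045)
print("tub",m.sum(),cv2.minAreaRect(W[m][:,:2].astype(np.float32)*1000))
bot.move_straight([.45,-.1,.3],v=.3)
p=vision.get_image("scene");cv2.imwrite("pics/s10.png",p["pixels"])
```

```text
[0.44879394 0.0166882 ] 0.0014671792604250208
touch True 0.0004121119845881295
held? 0.08560156174307587 48.6167
tub 3751 ((448.58148193359375, 16.390758514404297), (64.80375671386719, 65.1277084350586), 25.5386905670166)
```

View pics/w10.png

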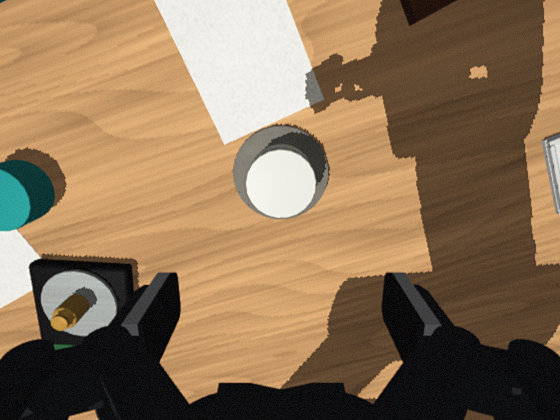

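View pics/s10.png

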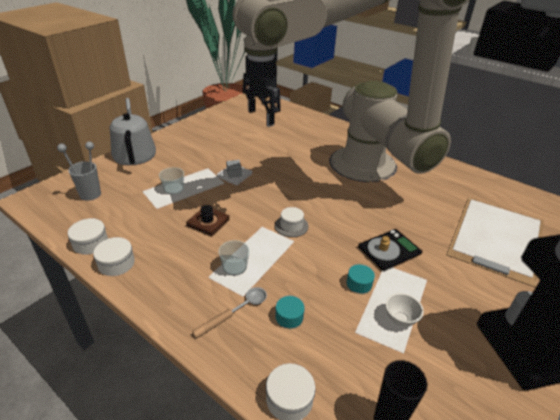

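All four stand upright in place: weight at (384,243), jar (208,214), tin (234,170) and tub (292,218). The glasses at (235,257) and (172,181) haven't moved, so I'm handing in.

```bash
python3 -c "
from h import *
print(bot.get_time_s(),ticket.hand_in())"
```

```text
the job is handed in; nothing more can be done
49.3167 None
```

I handed the job in at 49 s: weight, jar, tin and tub each stand upright, released and centred to within about 2 mm by the camera measurements, and neither glass was touched.

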